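# Third hand at the kitchen rack: hold the wide bracket to the backing panel

## Robot

A 7-joint arm with a two-finger parallel gripper is mounted at the origin on the work surface. World frame = base frame: x ahead of the robot, y to its left, z up, the work surface at z = 0. Lengths are in mm, angles in rad, forces in N, time in s.
With the tool pointing down it reaches from about 400 to 925 mm from the base axis. Payload 5.6 kg.
Tool frame: the origin (TCP) lies on the front face of the gripper's body, between the roots of the fingers; the fingertips stand 73 mm ahead of it and the grasp point (between the pads) lies 54 mm ahead of it; z points along the fingers, y is the line along which they close (so a half turn about z gives the same grasp; the last joint's range is limited). The gripper opens to 85 mm and grips with 20 to 120 N. Pads are 22 mm wide; open, the fingers measure 114 mm over their backs; the gripper's body (76 mm by 85 mm) begins 54 mm behind the grasp point. The pads swing forward as they close: fully open they stand 13 mm farther back than shut.
Start: joints at [-1.281, 0.468, -0.012, 1.603, 0.006, 1.071, -0.056], TCP at [212.386, 614.327, 303.89] pointing down, gripper open.
Joint ranges: [-2.53, 2.53], [-0.31, 2.02], [-1.57, 1.55], [0.28, 2.44], [-1.29, 4.43], [0.15, 1.84], [-2.92, 2.92]. Speed limits (rad/s): [2.57, 2.57, 3.14, 3.14, 3.14, 3.14, 3.14].

## Interface

Orientations are given as a unit quaternion [x, y, z, w].
In Python, from rig import ctrl gives the robot as it stands. The module is installed in compiled form; this text tells all that it offers. Calls block until the motion is done:
- ctrl.move_to(position, orientation): joint-space move of the TCP to a pose.
- ctrl.move_straight(position, orientation=None, max_speed=150): straight line of the TCP; orientation=None keeps the orientation; max_speed is the mean speed in mm/s.
- ctrl.move_joints(angles): joint-space move.
- ctrl.set_gripper(opening): opening from 0.0 (shut) to 1.0 (fully open); the grip force is fixed at half the most; returns when the fingers have stopped.
- ctrl.hold(seconds).
- ctrl.inverse_kinematics(position, orientation): joint angles nearest the present ones, or None.
- ctrl.observe(): the state.
- ctrl.grab_frame(name): name is "side" or "top"; returns a dict with "pixels" (480x640x3 uint8, red, green, blue), "z_map" (480x640 float32, mm along the optical axis (not along the pixel's ray), 0 where there is no reading), "K" (3x3 intrinsics, pixels), "xyz" and "orientation" of the camera in the world. Camera axes: x right, y down, z forward; pixel columns grow to the right and rows downward; lengths in mm; the calibration is good to about 2 mm. A picture is of the moment at which its call begins.
A pose or a line that the arm cannot do raises ctrl.MotionError and nothing moves.
- ctrl.finish_job(): hands the job in; it is judged then, once.
The state is a dict: "clock": time; "joint_pos": joint angles; "dq": joint speeds; "effort": joint torques, N m; "ee_pos": TCP position; "orientation": TCP orientation; "contact_force": force on the tool from outside, world axes, zero at the start; "torque": the same for the moment, N m; "width": opening from 0.0 (shut) to 1.0 (fully open); "finger_force": force on a finger pad.
Only numpy, scipy, OpenCV 4.12 (cv2) and the standard library are available. Lean on these libraries where they do the work, as an engineer would, in place of code of your own. Each camera call takes 0.05 s, during which the arm holds its last target. There are 200 camera calls.

## Task

I am putting together this little worktop rack and need a third hand: pick up the wide T-shaped wooden bracket, set it upright on the rack's base board between the two cheeks, with the flat back of its plate towards the backing panel, and press it flush against the panel with a steady push of about 10 N, never ramming the panel, so that I can screw it on. Finish while still holding it there: do not let go or ease off. Leave the narrow bracket and everything else on the worktop where it is.

Things in the scene. Friction and masses are not known exactly. Their poses are not given: they have to be found in the camera images.
- wide_bracket: Wide bracket, pale wood, loose, about 150 g, upright: a T from above. Plate 12 thick, 80 wide, 70 mm high; from its middle a web 16 thick, 60 mm high stands out 55 mm: pinch the web from above. Origin on the underside, mid-web. +x runs along the web, through the plate and out of its flat back, the face to press. Web from x -42 to +13 mm, plate +13 to +25 mm. y across the plate, z up.
- narrow_bracket: The narrow bracket, to be left alone: same pale wood, same web, heights and axes, but its plate is only 50 mm wide. It and the wide bracket may stand in either place.
- rack: Rack, mid-brown wood, fixed. Base board 15 mm thick, x -75 to +105, y -95 to +95 mm; origin at worktop level under its middle line. +x is the pressing direction, towards the panel, whose unloaded face is at x +60 mm; z up. Two cheeks, 25 mm high above the board, x +2 to +58 mm, |y| 47 to 59 mm: a 94 mm gap for the bracket. Fixed rear rail behind the panel from x +89 mm, top at 80 mm.
- panel: Backing panel, upright plywood, 160 wide, 12 thick, 18 to 84 mm above the worktop, on rubber buffers: gives straight back along the rack's +x by 1 mm per 2.5 N pushed (10 N: 4 mm), springs back when let go, jams on its stop at 10 mm. Origin: middle of the lower edge of the face to press; axes as the rack's.
- mug: White mug with a handle, 80 mm across, 90 mm high; origin under its centre. Leave alone.
- beaker: Steel beaker, 68 mm across, 100 mm high; origin under its centre. Leave alone.
- spice_jar: Glass spice jar with steel lid, 48 mm across, 95 mm high; origin under its centre. Leave alone.
- screwdriver: Screwdriver lying flat, 200 mm long along its x. Leave alone.
- spoon: Wooden spoon lying flat, 250 mm long along its x. Leave alone.
- screw_tray: Small open steel tray, 100 by 70 mm, 30 mm high; origin under its centre. Leave alone.

How it is judged (in metres and radians):
On the way:
1. the wide bracket is lifted clear of the worktop in the fingers (height (world z) of wide_bracket above 0.025 m and contact force between the fingers and wide_bracket above 1 N), for 0.2 s.
At the end, for the whole second after the job is handed in: The fingers hold the wide bracket between the cheeks (within 9 mm of the middle), within 5 mm of the base board, upright and square to the rack within 0.08 rad, plate back against the panel, at rest, pressing the panel with 5 to 16 N throughout the last second (contact force between wide_bracket and panel between 5 and 16 N and contact force between the fingers and wide_bracket above 2 N and x of wide_bracket in the frame of rack above 0.03 m and y of wide_bracket in the frame of rack between -0.009 and 0.009 m and z of wide_bracket in the frame of rack below 0.02 m and angle between the x axis of wide_bracket and the x axis of rack, either way round below 0.08 rad and angle between wide_bracket's own z axis and vertical below 0.08 rad and linear speed of wide_bracket below 0.01 m/s); the arm keeps its last pose, push and grip.
It fails at once if the panel is rammed: more than 30 N on it (contact force between anything else and panel above 30 N).
It fails at once if the narrow bracket or another bystander is moved by more than 30 mm (distance of any of narrow_bracket, mug, beaker, spice_jar, screwdriver, spoon, screw_tray from where it was at the start of the episode above 0.03 m).
It also fails if it takes over 53 s, if anything falls off the work surface, if the arm or the gripper's body presses on something with over 40 N, if the wrist force passes 120 N, or if a joint passes its speed limit or range.

## Working session

There is one attempt and no reset: what is moved stays moved. The work goes in short steps, each a Python script; the robot and the scene stay as the last script left them, time stands still between calls to the robot, and variables do not carry over. Pictures are saved under pics/ and viewed, at most 10 in all, crops included, and the job is handed in when it is done.

```bash
mkdir -p pics; cat > h.py <<'E'
import numpy as np, cv2
from scipy.spatial.transform import Rotation as R
from rig import ctrl
def cloud(f):
    z=f["z_map"]; K=f["K"]; v,u=np.indices(z.shape)
    p=np.stack([(u-K[0,2])/K[0,0]*z,(v-K[1,2])/K[1,1]*z,z],-1)
    return p@R.from_quat(f["orientation"]).as_matrix().T+np.array(f["xyz"])
E
python3 - <<'E'
from h import *
for n in ("top","side"):
    f=ctrl.grab_frame(n); cv2.imwrite(f"pics/{n}0.png",f["pixels"][...,::-1]); np.savez(f"{n}0.npz",**f)
    print(n,f["xyz"],f["orientation"],f["K"].tolist(),(f["z_map"]==0).mean())
s=ctrl.observe();print(s)
E
```

```text
top [ 340.88131824  -29.04169415 1549.60451985] [ 0.7053707  -0.70464017  0.05591723 -0.05298742] [[540.8150261043507, 0.0, 318.194583381041], [0.0, 540.8150261043507, 239.25161532816534], [0.0, 0.0, 1.0]] 0.003994140625
side [  -81.78387336 -1239.05678646   873.79719949] [ 0.84736101 -0.20303673  0.12298186 -0.47500617] [[541.9203076727774, 0.0, 320.0694437298482], [0.0, 541.9203076727774, 241.863610401985], [0.0, 0.0, 1.0]] 0.0047005208333333335
{'clock': 0.1, 'joint_pos': array([-1.28099052,  0.46831777, -0.01161425,  1.60354237,  0.00599653,
        1.07137033, -0.05628199]), 'dq': array([-0.00059945, -0.00152492, -0.0013335 , -0.00231597,  0.00058921,
        0.00067561,  0.00129517]), 'effort': array([ 1.07249823e-03, -5.33518910e+01,  2.15535000e-02, -2.51968610e+01,
        1.14680867e-02,  4.30580461e-03,  2.98437499e-05]), 'ee_pos': array([212.27423267, 613.95473452, 303.01039557]), 'orientation': array([ 1.65654629e-01,  9.86183503e-01, -7.97640527e-04, -7.96237037e-05]), 'contact_force': array([-0.1543183 ,  0.80614347,  0.06827155]), 'torque': array([-0.01306935, -0.02107433,  0.02878416]), 'finger_force': 0.0, 'width': 1.0017327612574003}
```

View pics/top0.png

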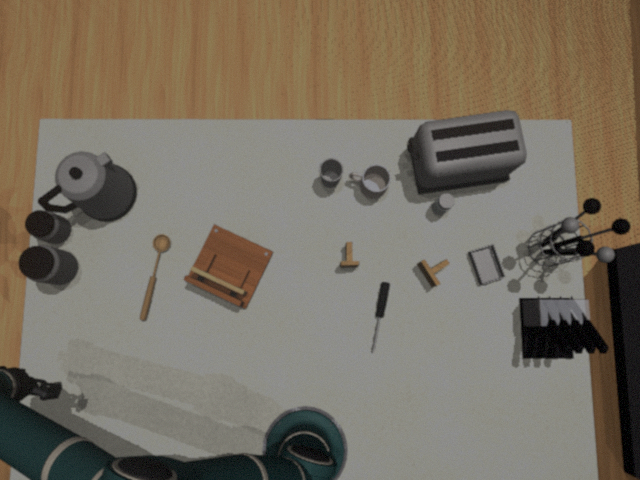

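View pics/side0.png

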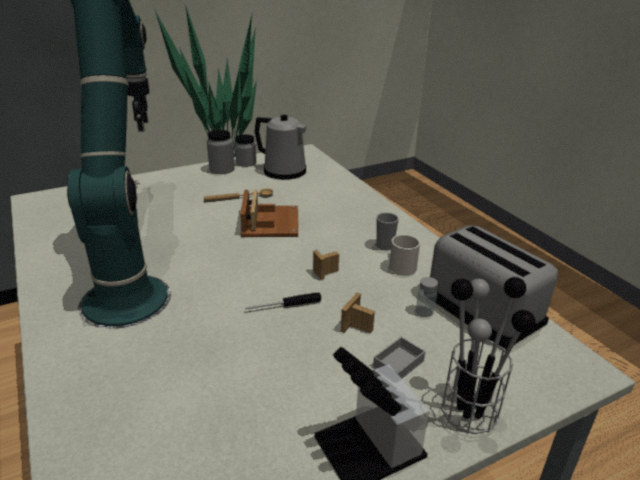

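Top view: the rack is at about (228,265) with its panel on the robot side (~(220,282)). T-brackets stand at (348,255) and (432,270); the second looks wider, with its web towards (447,264). The mug, beaker and jar are at the top, the tray at (486,265). Next I measure them using depth and colour.

```bash
cat >> h.py <<'E'
def rect(P):  # xy points -> centre, (long,short), long-axis angle
    c,(w,h),a=cv2.minAreaRect(P.astype(np.float32)); 
    return np.round(c,1),(round(max(w,h),1),round(min(w,h),1)),round(np.radians(a if w>=h else a+90),4)
E
python3 - <<'E'
from h import *
import sys
out=[]
for n in ("top","side"):
    f=dict(np.load(n+"0.npz")); C=cloud(f)
    hsv=cv2.cvtColor(f["pixels"],cv2.COLOR_RGB2HSV)
    if n=="top":
        for nm,(u0,v0,u1,v1) in dict(A=(335,235,365,275),B=(412,252,455,292)).items():
            c=C[v0:v1,u0:u1]; h=hsv[v0:v1,u0:u1]
            print("table z",np.median(c[...,2]))
            m=h[...,1]>80
            for lo,hi in ((25,90),(40,90),(52,64),(66,80)):
                P=c[m&(c[...,2]>lo)&(c[...,2]<hi)]
                print(nm,lo,hi,len(P),rect(P[:,:2]) if len(P)>4 else "",np.median(P[:,2]) if len(P) else "",np.round(P[:,:2].mean(0),1))
        c=C[215:315,175:280]; h=hsv[215:315,175:280]; m=h[...,1]>80
        for lo,hi in ((8,22),(32,48),(70,77),(77,95),(8,95)):
            P=c[m&(c[...,2]>lo)&(c[...,2]<hi)]
            print("rack",lo,hi,len(P),rect(P[:,:2]),np.median(P[:,2]))
        print(np.histogram(c[m][:,2],bins=np.arange(-5,100,5)))
    I=f["pixels"][...,::-1]
    g=lambda a,s:cv2.resize(np.clip(a*1.8,0,255).astype(np.uint8),None,fx=s,fy=s,interpolation=cv2.INTER_CUBIC)
    if n=="top":
        a=g(I[215:315,175:275],4); b=g(I[230:300,330:460],3); 
        W=np.zeros((600,800,3),np.uint8); W[:400,:400]=a; W[:210,405:795]=b; out=W
    else:
        a=g(I[170:250,220:320],4); out[400:600,0:250]=cv2.resize(a,(250,200)); b=g(I[240:340,300:390],3.8); out[215:215+b.shape[0],405:405+b.shape[1]]=b
cv2.imwrite("pics/crop1.png",out)
E
```

```text
table z 1.1693518203331905
A 25 90 186 (array([ 531.9, -119.2]), (66.1, 44.2), np.float64(0.0245)) 63.311251146664404 [ 524.5 -119.4]
A 40 90 177 (array([ 531.9, -119.2]), (66.1, 44.2), np.float64(0.0245)) 63.83914782133479 [ 524.2 -119.7]
A 52 64 81 (array([ 532.7, -124.8]), (61.6, 28.2), np.float64(2.9917)) 60.283085451031866 [ 537.5 -120.9]
A 66 80 70 (array([ 531.1, -119.2]), (64.5, 44.2), np.float64(0.0245)) 69.94551783448401 [ 506.3 -118.9]
table z 1.2228215893330798
B 25 90 255 (array([ 494.6, -350.1]), (75.0, 67.5), np.float64(2.6213)) 63.48206350439568 [ 486.2 -352.6]
B 40 90 245 (array([ 494.6, -350.1]), (75.0, 67.5), np.float64(2.6213)) 63.6691885618111 [ 486.6 -353. ]
B 52 64 114 (array([ 494.8, -365.9]), (68.8, 66.8), np.float64(0.5688)) 60.01781122282034 [ 493.9 -363. ]
B 66 80 101 (array([ 483.7, -347.9]), (75.4, 26.3), np.float64(0.5117)) 69.85609263212586 [ 479.5 -342.7]
rack 8 22 3056 (array([502.6, 217.9]), (188.5, 178.3), np.float64(1.1334)) 15.309464429947184
rack 32 48 201 (array([464.7, 221. ]), (144.1, 95.7), np.float64(1.1337)) 39.72189170116462
rack 70 77 61 (array([437.6, 249.3]), (166.6, 37.6), np.float64(1.1913)) 75.7408089472392
rack 77 95 541 (array([441.7, 244.9]), (168.9, 43.7), np.float64(1.1364)) 82.23898232831402
rack 8 95 3998 (array([502.6, 217.9]), (188.5, 178.3), np.float64(1.1334)) 16.54045441368305
(array([   1,    7,  181, 1301, 1435,  267,   24,   33,   81,   77,   25,
          7,    7,    7,    6,   17,  184,  263,  129,    9]), array([-5,  0,  5, 10, 15, 20, 25, 30, 35, 40, 45, 50, 55, 60, 65, 70, 75,
       80, 85, 90, 95]))
```

View pics/crop1.png

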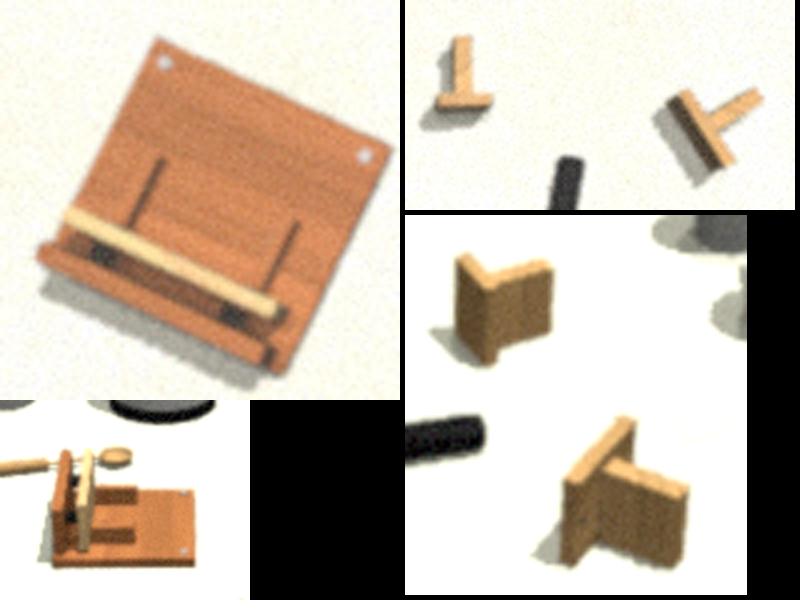

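Crop: the bracket at top-image (432,270) has a clearly wider plate than the other one (about 80 mm against 44 mm), so B is the wide bracket. Its web points away to the upper right. I'll refine the poses by casting rays onto the known heights and check reachability.

```bash
cat >> h.py <<'E'
def ray(f,uv,z):
    r=np.c_[uv,np.ones(len(uv))]@np.linalg.inv(f["K"]).T@R.from_quat(f["orientation"]).as_matrix().T
    o=np.array(f["xyz"]); return (o+r*((z-o[2])/r[:,2])[:,None])[:,:2]
def down(t): return (R.from_euler("z",t)*R.from_euler("x",np.pi)).as_quat()
def line(P):
    vx,vy,x,y=cv2.fitLine(P.astype(np.float32),cv2.DIST_HUBER,0,.01,.01).ravel(); return round(np.arctan2(vy,vx),4),np.round([x,y],1)
E
python3 - <<'E'
from h import *
f=dict(np.load("top0.npz")); C=cloud(f); I=f["pixels"]; hsv=cv2.cvtColor(I,cv2.COLOR_RGB2HSV)
v,u=np.indices(f["z_map"].shape)
def sel(m): return np.c_[u[m],v[m]].astype(float)
box=(u>412)&(u<455)&(v>252)&(v<292)&(hsv[...,1]>80)
print("V pct",np.percentile(hsv[...,2][box],[10,30,50,70,90]))
br=box&(hsv[...,2]>np.percentile(hsv[...,2][box],90)*.75)
P=ray(f,sel(br&(C[...,2]>66)),70); print("plate",len(P),rect(P),line(P),P.mean(0))
W=ray(f,sel(br&(C[...,2]>50)&(C[...,2]<65)),60)
a=2.085
for _ in range(2):
    e=np.array([np.cos(a),np.sin(a)]); d=(W-P.mean(0))@e; w=W[d<-14]
    l=line(w); a=l[0]%np.pi; print("web",len(w),l,a,"end",((W-P.mean(0))@e).min())
rb=(u>175)&(u<280)&(v>215)&(v<315)
pan=rb&(C[...,2]>72)&(I[...,2]>.45*I[...,0])&(hsv[...,2]>110)
n,l,s,c=cv2.connectedComponentsWithStats(pan.astype(np.uint8)); k=1+s[1:,4].argmax()
Q=ray(f,sel(l==k),84); print("panel",len(Q),rect(Q),line(Q),Q.mean(0))
Bd=ray(f,sel(rb&(hsv[...,1]>80)&(abs(C[...,2]-15)<7)),15); print("board",rect(Bd))
for nm,p,t in(("pick",[500,-357,94],2.085),("rack",[492,223,109],2.704)):
    for k in(0,np.pi):
        q=ctrl.inverse_kinematics(p,down(t+k)); print(nm,k,None if q is None else np.round(q,2))
E
```

```text
V pct [ 52.4 118.  128.  132.  135. ]
plate 91 (array([ 484.1, -348.3]), (75.4, 24.0), np.float64(0.5359)) (np.float32(0.5582), array([ 479. , -343.7], dtype=float32)) [ 479.25870491 -343.72705598]
web 78 (np.float32(-0.9903), array([ 499.5, -373.7], dtype=float32)) 2.1512928 end -58.36726272096939
web 78 (np.float32(-0.9903), array([ 499.5, -373.7], dtype=float32)) 2.1512928 end -58.5328540282126
panel 250 (array([457. , 239.7]), (157.9, 11.6), np.float64(1.1369)) (np.float32(1.1394), array([457.1, 239.6], dtype=float32)) [457.19036085 239.95868315]
board (array([502.2, 217.8]), (187.6, 178.2), np.float64(1.1369))
pick 0 [ 0.3   0.7   0.36  1.83 -0.37  0.67  1.39]
pick 3.141592653589793 [-0.17  1.03  1.1   1.86 -1.1   1.03 -1.2 ]
rack 0 [-0.6   0.57  0.14  2.   -0.14  0.58  0.77]
rack 3.141592653589793 [-1.37  1.13  1.33  2.05 -1.26  1.18 -1.45]
```

```bash
python3 - <<'E'
from h import *
q=down(2.135); p=[498.5,-372.]
ctrl.move_to(p+[200.],q); ctrl.move_straight(p+[95.],max_speed=120)
s=ctrl.observe(); print(s["clock"],s["ee_pos"],s["contact_force"])
ctrl.set_gripper(0.0)
s=ctrl.observe(); print(s["clock"],s["ee_pos"],s["contact_force"],s["width"],s["finger_force"])
if s["finger_force"]>5:
    ctrl.move_straight(p+[200.],max_speed=120); ctrl.hold(.3)
s=ctrl.observe(); print(s["clock"],s["ee_pos"],s["contact_force"],s["width"],s["finger_force"])
f=ctrl.grab_frame("side"); np.savez("side1.npz",**f)
g=ctrl.grab_frame("top"); np.savez("top1.npz",**g)
a=cv2.resize(f["pixels"][180:380,240:440,::-1],(400,400)); b=cv2.resize(g["pixels"][180:330,340:490,::-1],(400,400))
cv2.imwrite("pics/lift.png",np.clip(np.hstack([a,b])*1.7,0,255).astype(np.uint8))
E
```

```text
4.7167 [ 498.89223966 -372.43195203   95.73139825] [-0.76431263  0.55815737 -0.14771536]
5.3583 [ 498.61106258 -372.16557244   95.26752409] [-0.58140829 -0.66472201  2.46211024] 0.17874235377565398 58.84344935417175
6.6833 [ 498.31329334 -371.92540452  199.45809161] [ 0.4823489  -0.35245105 -1.30484386] 0.1837688478364044 58.38149070739746
```

View pics/lift.png

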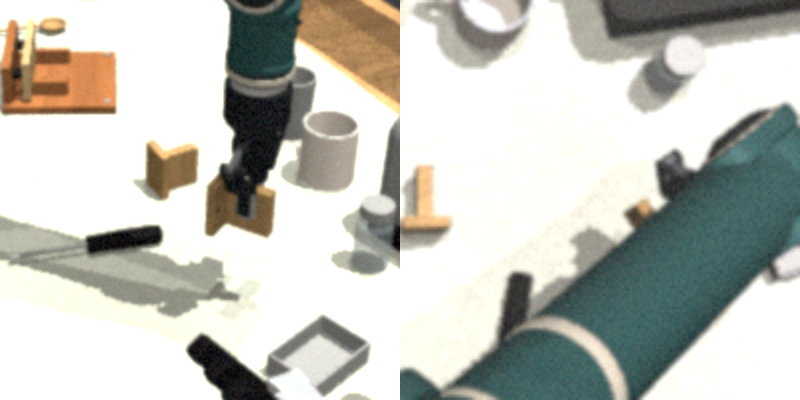

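The bracket is lifted level in the fingers and the narrow one is untouched. Next: hover over the rack and check.

```bash
cat >> h.py <<'E'
YAW=2.708; E_=np.array([np.cos(YAW),np.sin(YAW)]); N_=np.array([-E_[1],E_[0]]); O=np.array([516.4,211.7])
def rk(x,y,z): return list(O+x*E_+y*N_)+[z]
def inrk(p): d=np.array(p[:2])-O; return np.round([d@E_,d@N_,p[2]],2)
E
python3 - <<'E'
from h import *
s=ctrl.observe(); p=s["ee_pos"]
q=down(YAW)
ctrl.move_to(rk(0,0,230),q); ctrl.move_straight(rk(0,0,150),max_speed=120); ctrl.hold(.3)
s=ctrl.observe(); print(s["clock"],inrk(s["ee_pos"]),R.from_quat(s["orientation"]).as_euler("xyz"),s["contact_force"],s["finger_force"],s["width"])
f=ctrl.grab_frame("side"); np.savez("side2.npz",**f)
g=ctrl.grab_frame("top"); np.savez("top2.npz",**g)
a=cv2.resize(f["pixels"][140:260,200:320,::-1],(400,400),interpolation=cv2.INTER_CUBIC); b=cv2.resize(g["pixels"][210:310,180:280,::-1],(400,400),interpolation=cv2.INTER_CUBIC)
cv2.imwrite("pics/hover.png",np.clip(np.hstack([a,b])*1.7,0,255).astype(np.uint8))
E
```

```text
10.0 [ -0.16  -0.24 150.6 ] [3.14063778e+00 5.66393458e-04 2.70803846e+00] [ 0.01489094  0.07667667 -2.38803789] 58.38469862937927 0.183617541072552
```

View pics/hover.png

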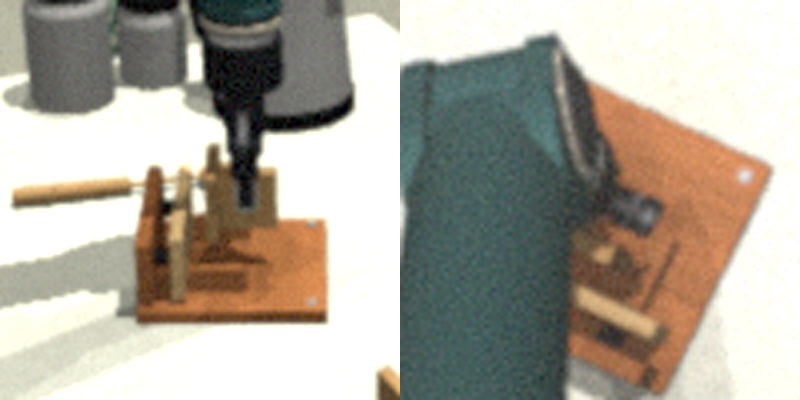

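Hover: the bracket hangs square, its plate facing the panel with a gap. I check the lateral centring and bottom height using depth, with no motion.

```bash
python3 - <<'E'
from h import *
for n in("side2","top2"):
    f=dict(np.load(n+".npz")); C=cloud(f); hsv=cv2.cvtColor(f["pixels"],cv2.COLOR_RGB2HSV)
    d=C[...,:2]-O; X=d@E_; Y=d@N_; Z=C[...,2]
    m=(hsv[...,1]>70)&(abs(Y)<60)&(X>-40)&(X<52)&(Z>52)&(Z<135)
    print(n,m.sum())
    for nm,k in(("plate",m&(X>18)),("web",m&(X<18)&(Z<118)),("top",m&(Z>118)&(X>18))):
        if k.sum()>3: print(nm,k.sum(),[np.round(np.percentile(a[k],[2,10,50,90,98]),1) for a in(X,Y,Z)])
    if n=="side2":
        v,u=np.where(m&(X>18)); print(u.min(),u.max(),v.min(),v.max())
E
```

```text
side2 330
plate 149 [array([18.9, 20.5, 27.7, 34.3, 35.3]), array([-20.9,   0.9,  32.9,  42. ,  45.1]), array([ 57.6,  64.8,  98.7, 126.3, 127.9])]
web 170 [array([-28.1, -24.7, -12.1,  14.4,  17.5]), array([-0.9,  2.9,  7.3, 14.4, 20.7]), array([ 58.8,  62.4,  84. , 111.9, 116.8])]
top 40 [array([22.9, 24.2, 29.9, 33.5, 34.8]), array([-26.1, -13.1,  20.3,  40.4,  42.7]), array([118.3, 119.4, 125.6, 127.4, 128.6])]
262 268 184 212
top2 93
plate 80 [array([21.8, 28.5, 33.8, 39.2, 40. ]), array([ 6.3, 10.7, 27.2, 39.2, 39.9]), array([ 61.2,  72.8, 122.5, 128.4, 130.5])]
web 10 [array([-26.5, -25.1, -21.5,  15. ,  16.2]), array([6.3, 6.4, 6.7, 7.4, 8.1]), array([56. , 56.8, 65.5, 79.3, 80.5])]
top 54 [array([28.5, 29.4, 33.5, 38.7, 39.4]), array([10.5, 12.9, 24.6, 36.8, 39.4]), array([118.3, 120.3, 124.7, 128.8, 130.6])]
```

Centred within about 1–2 mm, plate back at rack x≈40. Now a guarded descent, then approach and push under force feedback.

```bash
python3 - <<'E'
from h import *
q=down(YAW)
ctrl.move_straight(rk(0,0,120),q,max_speed=80); ctrl.hold(.2)
b=ctrl.observe()["contact_force"]; z=120
while z>110.8:
    z-=1; ctrl.move_straight(rk(0,0,z),q,max_speed=25); s=ctrl.observe()
    if s["contact_force"][2]-b[2]>3: z+=.7; ctrl.move_straight(rk(0,0,z),q,max_speed=25); print("touched");break
ctrl.hold(.2); s=ctrl.observe(); print("down",z,s["clock"],inrk(s["ee_pos"]),s["contact_force"]-b)
ctrl.move_straight(rk(12,0,z),q,max_speed=40); ctrl.hold(.3)
b=np.mean([ctrl.observe()["contact_force"]],0); x=12; c0=None
F=0
while F<9.5 and x<32:
    x+=1 if F<5 else .4
    ctrl.move_straight(rk(x,0,z),q,max_speed=15); ctrl.hold(.1)
    s=ctrl.observe(); d=s["contact_force"]-b; F=-d[:2]@E_
    print(round(s["clock"],2),x,inrk(s["ee_pos"]),round(F,2),round(d[:2]@N_,2),round(d[2],2),round(s["finger_force"],1))
    if s["clock"]>38: break
E
```

```text
touched
down 110.7 13.775 [7.000e-02 3.000e-02 1.106e+02] [0.2507309  0.81615591 1.30818701]
14.88 13 [ 13.     0.   110.69] 0.04 -0.14 -1.3 58.6
15.22 14 [ 1.402e+01 -4.000e-02  1.107e+02] 0.03 -0.12 0.59 58.6
15.57 15 [ 1.5030e+01 -1.0000e-02  1.1069e+02] 0.5 -0.56 -0.56 58.6
15.93 16 [ 16.    0.  110.7] 0.36 0.18 -0.54 58.6
16.27 17 [ 1.703e+01 -1.000e-02  1.107e+02] -0.45 -0.48 -0.44 58.6
16.62 18 [ 17.99  -0.   110.72] 0.12 -0.2 -0.64 58.6
16.98 19 [ 1.9000e+01 -3.0000e-02  1.1074e+02] -0.49 -1.09 0.07 58.6
17.32 20 [1.9900e+01 4.0000e-02 1.1071e+02] 0.32 -0.71 -0.16 58.5
17.68 21 [2.0670e+01 4.0000e-02 1.1074e+02] 2.12 -1.32 -0.69 58.4
18.02 22 [2.1540e+01 4.0000e-02 1.1075e+02] 5.0 -0.85 -1.36 58.4
18.38 22.4 [2.1930e+01 5.0000e-02 1.1076e+02] 4.94 -0.76 -2.23 58.4
18.73 23.4 [2.247e+01 5.000e-02 1.108e+02] 5.65 -0.13 -2.41 58.4
19.07 23.799999999999997 [2.2660e+01 7.0000e-02 1.1082e+02] 6.19 -0.54 -3.4 58.4
19.43 24.199999999999996 [2.2870e+01 7.0000e-02 1.1085e+02] 7.37 -0.79 -3.88 58.4
19.77 24.599999999999994 [2.3140e+01 7.0000e-02 1.1083e+02] 7.65 -0.24 -4.02 58.4
20.12 24.999999999999993 [2.3280e+01 8.0000e-02 1.1086e+02] 8.37 -0.72 -4.27 58.5
20.48 25.39999999999999 [2.3530e+01 7.0000e-02 1.1089e+02] 7.78 -0.24 -4.89 58.5
20.82 25.79999999999999 [2.372e+01 1.000e-01 1.109e+02] 10.29 -0.79 -5.17 58.5
```

```bash
python3 - <<'E'
from h import *
for _ in range(4):
    ctrl.hold(.3); s=ctrl.observe(); print(round(s["clock"],2),inrk(s["ee_pos"]),np.round(s["contact_force"],2),round(-s["contact_force"][:2]@E_,2),s["finger_force"],R.from_quat(s["orientation"]).as_euler("xyz"))
f=ctrl.grab_frame("side"); np.savez("side3.npz",**f)
g=ctrl.grab_frame("top"); np.savez("top3.npz",**g)
a=cv2.resize(f["pixels"][165:245,225:305,::-1],(400,400),interpolation=cv2.INTER_CUBIC); b=cv2.resize(g["pixels"][220:300,200:280,::-1],(400,400),interpolation=cv2.INTER_CUBIC)
cv2.imwrite("pics/press.png",np.clip(np.hstack([a,b])*1.7,0,255).astype(np.uint8))
C=cloud(f); hsv=cv2.cvtColor(f["pixels"],cv2.COLOR_RGB2HSV); d=C[...,:2]-O; X=d@E_; Y=d@N_; Z=C[...,2]
m=(hsv[...,1]>70)&(Y>4)&(Y<14)&(X>-25)&(X<30)&(Z>5)&(Z<90)
for x0 in range(-24,24,6):
    k=m&(X>x0)&(X<x0+6)&(Z>25); print(x0,k.sum(),Z[k].max() if k.any() else "",Z[k].min() if k.any() else "")
C=cloud(g); d=C[...,:2]-O; X=d@E_; Y=d@N_; Z=C[...,2]; hs=cv2.cvtColor(g["pixels"],cv2.COLOR_RGB2HSV)
k=(abs(Y)<45)&(X>40)&(X<63)&(Z>75)&(Z<95)&(hs[...,1]>70); print("plate top",k.sum(),np.percentile(X[k],[5,50,95]),np.percentile(Y[k],[5,50,95]),np.median(Z[k]))
E
```

```text
21.12 [2.3730e+01 5.0000e-02 1.1088e+02] [ 8.51 -3.92 -6.26] 9.37 58.472294211387634 [3.1404575  0.00383099 2.70703015]
21.43 [2.3720e+01 9.0000e-02 1.1088e+02] [ 8.33 -3.43 -6.19] 9.0 58.472228050231934 [3.14051445 0.00384645 2.70703968]
21.73 [2.3730e+01 7.0000e-02 1.1091e+02] [ 9.03 -3.05 -6.17] 9.48 58.47234785556793 [3.14044879 0.00381154 2.7069972 ]
22.02 [2.3740e+01 6.0000e-02 1.1089e+02] [ 8.39 -3.81 -6.68] 9.21 58.473073840141296 [3.14045919 0.0038325  2.70705253]
-24 0  
-18 0  
-12 5 49.667567101693976 25.786058396470708
-6 24 76.49625437394616 26.216544422862967
0 23 77.69497476961646 25.652694185474616
6 16 76.36300388386303 25.81195351978124
12 5 33.23616911993963 26.137260076477105
18 2 30.27210645916159 27.77280612463096
plate top 54 [52.18283626 57.70191182 62.53834163] [ 8.46299759 23.92770718 38.75208937] 86.07474803565549
```

View pics/press.png

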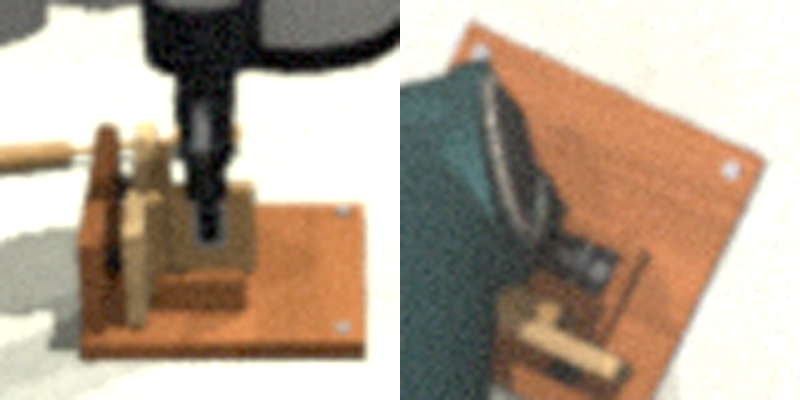

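The bracket is square between the cheeks with its plate flush on the panel. It sits at about 15.6 mm, and the push is a steady 9.3 N, consistent with 3.6 mm of panel travel. Handing in.

```bash
python3 -c "
from rig import ctrl
print(ctrl.finish_job())"
```

```text
the job is handed in; nothing more can be done
None
```

The job is handed in, verdict not shown: at the last check, at about 22 s, the gripper was holding the wide bracket upright between the cheeks and flush on the panel with a steady push of about 9.3 N, and I touched nothing else on the worktop.

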